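# Set the scriber in the bench collet and tighten the nut

### The job

Take the cone-tipped scriber out of the tool rack and set its shank down into the bench collet, gently and fully home, then let go of it. Then turn the collet's hex nut clockwise (seen from above) until the jaws grip the shank firmly, stopping once it has turned clearly stiffer so as not to overtighten it, and let go of the nut. Leave the ball-tipped burnisher in the rack and the other things on the bench alone.

Things in the scene. Friction and masses are not known exactly. Their poses are not given: they have to be found in the camera images.
- scriber: The tool to set: slim steel pin, 91 mm long, standing upright in the rack with its cone tip up. Origin: centre of the shank's foot; z runs up the pin. Round shank 8 mm across from z=0 to 54 mm (foot tapered to 4.4 mm over the lowest 4 mm), dark round grip 12 mm across from z=54 to 82, cone tip to z=91. Weighs 40 to 85 g. Hold it by the 12 mm grip.
- burnisher: The look-alike next to it: the same pin, but with a 9 mm ball at the top instead of a cone; stands upright in the rack's other used hole. Leave it. Origin: centre of the foot.
- rack: Fixed wooden tool rack, 44 x 130 x 30 mm (x, y, z), origin under its centre. Three round holes 25 mm deep, 9 mm wide, at y=-43, 0 and +43 mm; the pins stand upright in the outer two with the foot 5 mm above the bench, so a pin's grip is 59 to 87 mm above the bench. The middle hole is empty.
- collet: Bench collet, fixed upright: grey flange 80 x 80 x 10 mm, bolt heads to 15 mm, round dark nose 30 mm across to z=40, steel hex nut on top. Origin: centre of the flange's underside. Guide bore 9.5 mm wide, flared to 12.6 in its top 3.5 mm, from z=40.5 down to z=18.5. Two jaws in the nut: once they touch the shank, grip (both jaws added) grows 230 N per rad of nut, the nut's torque 0.003 N m per N.
- seat (a point): Top of the backstop at the bottom of the collet's bore, on its axis, 18.5 mm above the bench. The shank is fully home when its foot rests here; 47 mm of it are then inside the collet and nut, and the cone's point is 109 mm above the bench.
- mouth (a point): Centre of the nut's mouth (top of the nut, 67 mm above the bench), straight above the seat. The passage through the nut is 12 mm wide.
- nut: Hex nut, 36 mm across flats; flats 42 to 64 mm above the bench, chamfered ring to 67. Origin: on its axis at the flats' lower edge; x axis square to one pair of flats (others every 60 degrees). Runs free at 0.12 N m of friction, starts to grip 0.3 to 1.6 rad clockwise of its start (felt, not seen). Tight at 0.15 to 0.3 N m more; overtightened at 0.45 more. Let go, it eases back to about 40 N grip.
- backstop: Hard brass stop, 9 mm across, at the bottom of the bore; origin: centre of its top. Press the shank on it with less than 30 N.
- loupe: Black eyepiece loupe, 36 mm across and 36 mm high, standing on the bench; a bystander. Origin: centre of its underside.
Things that resemble listed ones, but are neither listed nor needed, are in the scene too. There is more than one size of the collet; the one meant has the size given above.

How it is judged:
On the way, in this order (a step that is already met when the one before it is completed fails the run):
1. the scriber's shank stands fully home in the collet, let go of, with the jaws still loose (z of scriber in the frame of seat below 0.0025 m and horizontal distance between scriber and seat below 0.003 m and angle between the z axis of scriber and the z axis of collet, either way round below 0.12 rad and contact force between the fingers and scriber below 0.1 N), for 0.2 s.
2. the jaws grip the shank (contact force between collet and scriber above 20 N), for 0.2 s.
At the end, for the whole second after the job is handed in: The scriber stands with its shank in the collet, foot within 2.5 mm of the seat, within 3 mm of its axis and 0.08 rad of upright, at rest, gripped by the jaws with at least 20 N in all after the nut has been let go (z of scriber in the frame of seat below 0.0025 m and horizontal distance between scriber and seat below 0.003 m and angle between the z axis of scriber and the z axis of collet, either way round below 0.08 rad and contact force between collet and scriber above 20 N and linear speed of scriber below 0.02 m/s); the robot touches nothing.
It fails at once if the nut is overtightened: the collet presses the shank with more than 150 N in all (contact force between collet and scriber above 150 N).
It fails at once if the scriber is rammed into the backstop with more than 30 N (contact force between scriber and backstop above 30 N).
It fails at once if the burnisher or the loupe is moved more than 20 mm (distance of any of burnisher, loupe from where it was at the start of the episode above 0.02 m).
It also fails if it takes over 72 s, if anything falls off the work surface, if the arm or the gripper's body presses on something with over 40 N, if the wrist force passes 120 N, or if a joint passes its speed limit or range.

### The arm

A 6-joint arm with a two-finger parallel gripper is mounted at the origin on a cart in front of the work surface, level with it; the furniture and walls round the work are solid. World frame = base frame: x ahead of the robot, y to its left, z up, the work surface at z = 0. Lengths are in m, angles in rad, forces in N, time in s.
With the tool pointing down it reaches from about 0.325 to 1 m from the base axis. Payload 5.1 kg.
Tool frame: the origin (TCP) lies midway between the tips of the shut fingers; the grasp point (between the pads) lies r.grip_point_offset behind it (r.grip_point_offset is the distance from the TCP to the grasp point, in m); z points along the fingers, y is the line along which they close (so a half turn about z gives the same grasp; the last joint's range is limited). The gripper opens to 85 mm and grips with 20 to 120 N. Pads are 22 mm wide; open, the fingers measure 114 mm over their backs; the gripper's body (76 mm by 85 mm) begins 54 mm behind the grasp point. The pads swing forward as they close: fully open they stand 13 mm farther back than shut.
Start: joints at [-1.243, 0.124, 1.65, -0, 1.367, -0.083], TCP at [0.26, -0.596, 0.231] pointing down, gripper open.
Joint ranges: [-2.61, 2.61], [-1.02, 2.33], [0.03, 2.71], [-1.35, 4.49], [0.32, 2.68], [-2.91, 2.91]. Speed limits (rad/s): [2.57, 2.57, 3.14, 3.14, 3.14, 3.14].

### API

Orientations are given as a unit quaternion [x, y, z, w].
In Python, from station import r gives the robot as it stands.
- The arm moves only by the tool apply_moves, never from a script. Its argument "plan" is a list of rows, each a list of 3 entries, a list of its own where there are three numbers: the shift along the tool's x, y, z in m, then the turn, a rotation vector about the tool's x, y, z in rad, then the opening, from 0 (shut) to 1 (fully open). A call has 1 to 5 rows; each row is the pose to reach, as a shift and turn from the pose commanded when the call began, along the tool's axes at that moment; what a row does not reach only later rows make up. A row lasts 1/12 s, in which the tool goes at most 41.7 mm and 7.16 degrees, less where a joint would pass 70% of its speed; a pose out of reach is approached as far as the arm can. A call with a gripper value outside its range is refused whole. The fingers move at their own pace and stop on an object; the grip force is fixed at half the most. Time passes only in rows, so rows that repeat a pose let the fingers close. It gives the time, the measured TCP pose, the force, the opening and the grip force at its end, in the units of the state.
- r.get_obs(): the state, without advancing time (a new reading comes with each control period).
- r.camera(name): name is "scene" or "side" or "wrist"; returns a dict with "pixels" (400x640x3 uint8, red, green, blue), "vertical_fov" (degrees; the focal length in pixels is half the picture's height over the tangent of half this angle, whatever the lens; pixels are square), "cx", "cy" (the principal point, pixels), "k1" (the pictures are not rectified: a ray, as slopes to the right and down, at radius r is drawn at 1 + k1 r^2 times it, then the intrinsics apply), "extrinsics" (4x4, takes a point from camera to world coordinates); the wrist camera has in their place "T_tool_cam" (4x4, takes a point from camera to tool coordinates, whose origin is the TCP and whose axes are the flange's). Camera axes: x right, y up, looking along -z (the intrinsics and any distortion apply to the point x, -y, -z); pixel columns grow to the right and rows downward; lengths in m; the calibration is good to about 2 mm. A picture is of the moment at which its call begins: read the wrist's pose just before it. There is no depth.
- r.finish_job(): hands the job in; it is judged then, once.
The state is a dict: "time_s": time; "joints": joint angles; "dq": joint speeds; "joint_efforts": joint torques, N m; "tcp_pos": TCP position; "eef_rot": TCP orientation; "force": force on the tool from outside, world axes, zero at the start; "moment": the same for the moment, N m; "gripper_width": finger opening in m; "grasp_force": force on a finger pad.
Only numpy, scipy, OpenCV 4.12 (cv2) and the standard library are available. Lean on these libraries where they do the work, as an engineer would, in place of code of your own. Each camera call takes 0.05 s, during which the arm holds its last target. There are 200 camera calls.

## Working session

There is one attempt and no reset: what is moved stays moved. The work goes in short steps, Python scripts to look and compute and a tool call to move; the robot and the scene stay as the last step left them, time stands still between calls to the robot, and variables do not carry over. Pictures are saved under pics/ and viewed, at most 12 in all, crops included, and the job is handed in when it is done.

Besides the shell and the picture viewer there is one more tool, called as a command line: name --argument value ..., lists and objects as JSON in quotes. apply_moves: Moves the arm, as the interface text tells. Its arguments: {"type":"object","properties":{"plan":{"type":"array","items":{"type":"array"}}},"required":["plan"]}

```bash
ls; mkdir -p pics; cat > h.py <<'E'
import numpy as np, cv2
from station import r
from scipy.spatial.transform import Rotation as R
def shot(n):
    o=r.get_obs(); c=r.camera(n)
    if n=="wrist":
        T=np.eye(4);T[:3,:3]=R.from_quat(o["eef_rot"]).as_matrix();T[:3,3]=o["tcp_pos"]
        c["extrinsics"]=T@np.array(c["T_tool_cam"])
    c["E"]=np.array(c["extrinsics"]);c["f"]=200/np.tan(np.radians(c["vertical_fov"])/2)
    return c
def ray(c,u,v):
    K=np.array([[c["f"],0,c["cx"]],[0,c["f"],c["cy"]],[0,0,1]])
    p=cv2.undistortPoints(np.array([[[u,v]]],float),K,np.array([c["k1"],0,0,0,0.]))[0,0]
    d=c["E"][:3,:3]@np.array([p[0],-p[1],-1]);return c["E"][:3,3],d
def onz(c,u,v,z):
    o,d=ray(c,u,v);return o+d*(z-o[2])/d[2]
def two(a,b):
    (o1,d1),(o2,d2)=ray(*a),ray(*b)
    s=np.linalg.lstsq(np.c_[d1,-d2],o2-o1,rcond=None)[0]
    p,q=o1+s[0]*d1,o2+s[1]*d2;return (p+q)/2,np.linalg.norm(p-q)
def proj(c,P):
    q=np.linalg.inv(c["E"])@np.r_[P,1];x,y=q[0]/-q[2],-q[1]/-q[2];k=1+c["k1"]*(x*x+y*y)
    return c["cx"]+c["f"]*x*k,c["cy"]+c["f"]*y*k
def save(c,n,box=None,s=1):
    im=c["pixels"][:,:,::-1]
    if box: im=im[box[1]:box[3],box[0]:box[2]]
    cv2.imwrite("pics/"+n,cv2.resize(im,None,fx=s,fy=s,interpolation=cv2.INTER_CUBIC))
E
python3 - <<'E'
from h import *
for n in("scene","side","wrist"):
    c=shot(n);save(c,n+"0.png");print(n,c["vertical_fov"],c["cx"],c["cy"],c["k1"],c["E"].round(3).tolist())
o=r.get_obs();print(o,r.grip_point_offset)
E
```

```text
pics
scene 57.48270006809933 320.098426716119 193.50124690925327 0.0068417260177579525 [[0.673, 0.346, -0.653, -0.121], [-0.739, 0.299, -0.603, -0.434], [-0.014, 0.889, 0.457, 0.514], [0.0, 0.0, 0.0, 1.0]]
side 49.303925132734435 325.82481412308425 200.63442084509444 0.03975421101550723 [[0.102, 0.774, -0.625, -0.198], [-0.995, 0.089, -0.052, 0.076], [0.015, 0.627, 0.779, 0.979], [0.0, 0.0, 0.0, 1.0]]
wrist 61.4571357455214 319.8173200227201 203.7717658499765 -0.03306932148171239 [[0.399, 0.866, 0.301, 0.338], [-0.917, 0.377, 0.128, -0.563], [-0.002, -0.327, 0.945, 0.372], [0.0, 0.0, 0.0, 1.0]]
{'time_s': 0.15, 'joints': array([-1.24259390e+00,  1.24379464e-01,  1.65138964e+00,  2.51491715e-05,
        1.36748133e+00, -8.26069253e-02]), 'dq': array([-1.74875384e-04, -1.33672988e-03, -5.89360762e-03, -6.54998791e-05,
        9.50564096e-05,  4.78500866e-04]), 'joint_efforts': array([ 8.57231753e-04, -4.24229693e+01, -3.66012311e+01, -1.55464335e-05,
        4.60243449e-03, -1.16204808e-05]), 'tcp_pos': array([ 0.25939838, -0.59547253,  0.23030241]), 'eef_rot': array([ 9.78978709e-01,  2.03960782e-01, -8.93094882e-05, -8.24156796e-04]), 'force': array([ 0.27770844,  0.40158606, -0.61439019]), 'moment': array([-1.58842036e-02,  5.82790754e-02, -6.33497534e-05]), 'grasp_force': 0.0, 'gripper_width': 0.08508047034319086} 0.0187
```

View pics/scene0.png

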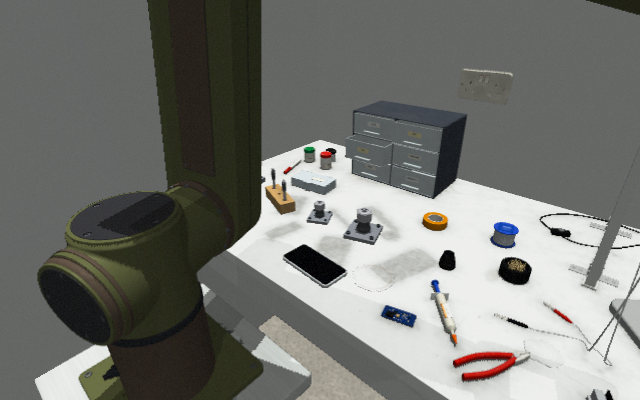

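View pics/side0.png

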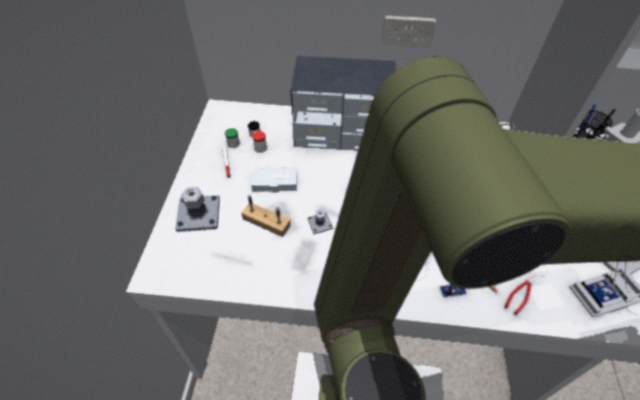

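The scene view shows the rack near (281,200), a small collet at (319,212) and a larger one at (364,225). The side view shows the rack at (266,218), a large collet at (198,207) and a small one at (319,222). I'll check sizes and take close crops of the pins.

```bash
python3 - <<'E'
from h import *
S=shot("scene");D=shot("side")
for n,u,v,z in[("big flange L",344,236,.01),("R",383,233,.01),("front",363,244,.01),("back",364,219,.01),("smL",307,218,.008),("smR",333,214,.008),("loupe",447,268,0)]: print("S",n,onz(S,u,v,z).round(3))
for n,u,v,z in[("L TL",179,201,.01),("TR",219,198,.01),("BR",219,227,.01),("BL",177,229,.01),("smTL",308,217,.008),("TR",327,212,.008),("BR",332,228,.008),("BL",312,233,.008),("rackfrontL",241,220,0),("rackfrontR",285,234,0)]: print("D",n,onz(D,u,v,z).round(3))
print(onz(D,250,205,.07),onz(D,278,216,.07))
a=S["pixels"][150:230,250:410];b=D["pixels"][180:240,170:340]
im=np.vstack([cv2.resize(a,(640,320),interpolation=2),cv2.resize(b,(640,226),interpolation=2)])
cv2.imwrite("pics/crop1.png",im[:,:,::-1])
E
```

```text
S big flange L [0.468 0.033 0.01 ]
S R [ 0.542 -0.032  0.01 ]
S front [ 0.471 -0.022  0.01 ]
S back [0.565 0.043 0.01 ]
S smL [0.472 0.163 0.008]
S smR [0.534 0.125 0.008]
S loupe [ 0.531 -0.206  0.   ]
D L TL [0.531 0.553 0.01 ]
D TR [0.555 0.445 0.01 ]
D BR [0.456 0.419 0.01 ]
D BL [0.437 0.528 0.01 ]
D smTL [0.518 0.185 0.008]
D TR [0.541 0.134 0.008]
D BR [0.488 0.115 0.008]
D BL [0.466 0.167 0.008]
D rackfrontL [0.493 0.369 0.   ]
D rackfrontR [0.46 0.24 0.  ]
[0.49410183 0.335087   0.07      ] [0.46658426 0.25551011 0.07      ]
```

View pics/crop1.png

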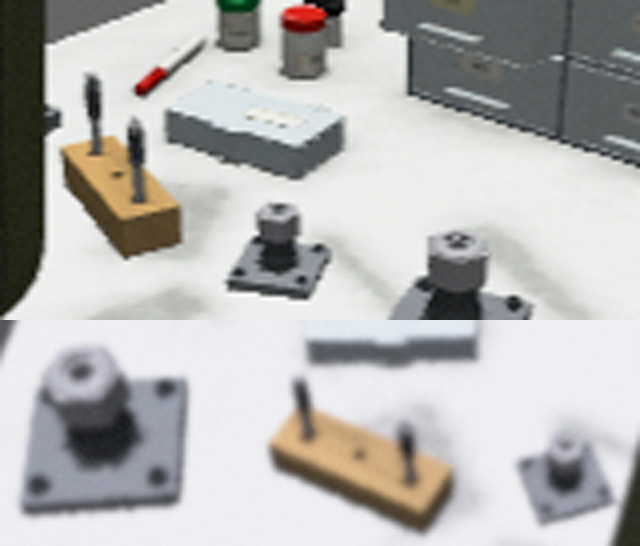

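The near-left pin, scene (284,187), looks cone-tipped. The far one at (273,177) looks ball-topped. Of the three collets, the left one is about 105 mm wide and the small one about 55 mm. The one at scene (364,225), near (0.51, 0.005), measures about 80 mm, so I choose that one. I'm moving over the rack for a close check.

apply_moves --plan '[[[0.024,-0.032,0],[0,0,0],0.7],[[0.048,-0.064,0],[0,0,0],0.7],[[0.073,-0.095,0],[0,0,0],0.7],[[0.097,-0.127,0],[0,0,0],0.7],[[0.122,-0.159,0],[0,0,0],0.7]]'

```text
time_s: 0.67
tcp_pos: [0.3078, -0.3997, 0.231]
eef_rot: [0.979, 0.204, 0.0, -0.0]
force: [0.8, -0.3, 0.6]
gripper_width: 0.0595
grasp_force: 0.0
```

apply_moves --plan '[[[0.024,-0.032,0],[0,0,0],0.7],[[0.048,-0.064,0],[0,0,0],0.7],[[0.073,-0.095,0],[0,0,0],0.7],[[0.097,-0.127,0],[0,0,0],0.7],[[0.122,-0.159,0],[0,0,0],0.7]]'

```text
time_s: 1.08
tcp_pos: [0.3561, -0.2052, 0.2314]
eef_rot: [0.979, 0.203, 0.0, 0.0]
force: [1.2, -0.1, -0.4]
gripper_width: 0.0596
grasp_force: 0.0
```

apply_moves --plan '[[[0.024,-0.032,0],[0,0,0],0.7],[[0.048,-0.064,0],[0,0,0],0.7],[[0.073,-0.095,0],[0,0,0],0.7],[[0.097,-0.127,0],[0,0,0],0.7],[[0.122,-0.159,0],[0,0,0],0.7]]'

```text
time_s: 1.5
tcp_pos: [0.4045, -0.0105, 0.2316]
eef_rot: [0.979, 0.204, 0.001, 0.0]
force: [0.1, -0.1, -0.3]
gripper_width: 0.0599
grasp_force: 0.0
```

apply_moves --plan '[[[0.024,-0.032,0],[0,0,-0.12],0.7],[[0.048,-0.064,0],[0,0,-0.24],0.7],[[0.073,-0.095,0],[0,0,-0.36],0.7],[[0.097,-0.127,0],[0,0,-0.48],0.7],[[0.122,-0.159,0],[0,0,-0.6],0.7]]'

```text
time_s: 1.92
tcp_pos: [0.4528, 0.1843, 0.2315]
eef_rot: [0.873, 0.487, 0.0, 0.0]
force: [2.0, -1.0, 0.1]
gripper_width: 0.0595
grasp_force: 0.0
```

apply_moves --plan '[[[0.023,-0.009,0],[0,0,-0.11],0.7],[[0.046,-0.018,0],[0,0,-0.22],0.7],[[0.068,-0.026,0],[0,0,-0.22],0.7],[[0.068,-0.026,0],[0,0,-0.22],0.7]]'

```text
time_s: 2.25
tcp_pos: [0.4672, 0.2566, 0.2311]
eef_rot: [0.816, 0.579, 0.0, -0.001]
force: [-1.0, -0.4, 0.3]
gripper_width: 0.0597
grasp_force: 0.0
```

```bash
python3 - <<'E'
from h import *
c=shot("wrist");save(c,"w1.png");o=r.get_obs();print(o["tcp_pos"],o["joints"].round(2))
for p in[(.467,.256,.096),(.494,.335,.096)]:print(proj(c,p))
E
```

```text
[0.46690844 0.25487506 0.23101416] [ 0.4  -0.14  1.91 -0.    1.37  0.74]
(np.float64(319.132809590007), np.float64(191.41768000780797))
(np.float64(318.224785182227), np.float64(89.44250184893492))
```

View pics/w1.png

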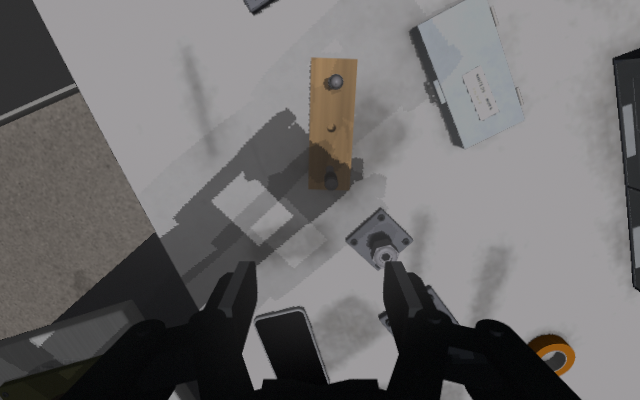

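The wrist view shows the rack with pin tops at about (331,180) (near) and (336,81) (far). The small collet is at (380,245). The target collet is partly hidden behind the right finger. I'll crop the two pin tops to check them.

```bash
python3 - <<'E'
from h import *
c=shot("wrist");S=shot("scene");im=c["pixels"]
a=cv2.resize(im[150:205,300:365],(390,330),interpolation=2);b=cv2.resize(im[55:110,300:365],(390,330),interpolation=2)
d=cv2.resize(S["pixels"][165:205,260:300],(390,390),interpolation=2)
a2=np.vstack([a,np.zeros((60,390,3),np.uint8)]);
o=np.clip(np.hstack([a2,d]).astype(float)*1.6,0,255).astype(np.uint8)
cv2.imwrite("pics/crop2.png",o[:,:,::-1])
print(onz(c,331,180,.09),onz(c,336,81,.09))
E
```

```text
[0.47922407 0.25879015 0.09      ] [0.50912617 0.33443048 0.09      ]
```

View pics/crop2.png

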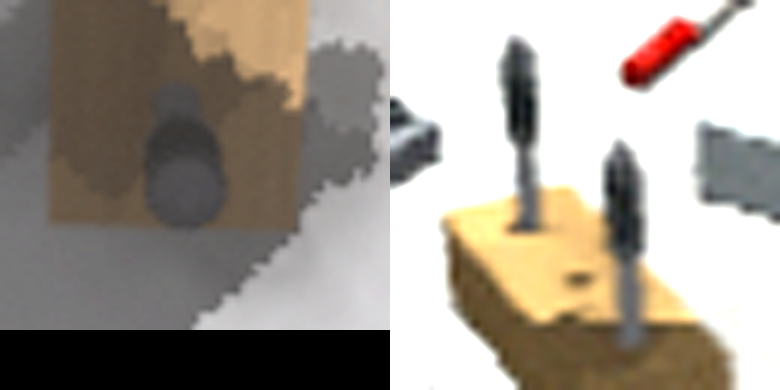

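apply_moves --plan '[[[0.004,0.005,0.035],[0,0,0],0.7],[[0.008,0.01,0.07],[0,0,0],0.7],[[0.008,0.01,0.07],[0,0,0],0.7],[[0.008,0.01,0.07],[0,0,0],0.7]]'

```text
time_s: 2.73
tcp_pos: [0.4776, 0.256, 0.1592]
eef_rot: [0.817, 0.577, -0.003, -0.001]
force: [0.2, -0.2, 0.9]
gripper_width: 0.0597
grasp_force: 0.0
```

```bash
python3 - <<'E'
from h import *
c=shot("wrist");o=r.get_obs();print(o["tcp_pos"])
im=np.clip(c["pixels"][0:240,240:420].astype(float)*1.8,0,255).astype(np.uint8)
cv2.imwrite("pics/w2.png",cv2.resize(im,None,fx=2.5,fy=2.5,interpolation=2)[:,:,::-1])
np.save("w2.npy",c["pixels"])
for p in[(.479,.259,.096),(.509,.334,.096)]:print(proj(c,p))
E
```

```text
[0.47900298 0.25673882 0.16167623]
(np.float64(319.6017722060569), np.float64(217.27079133524387))
(np.float64(324.9087518606351), np.float64(87.30426510544662))
```

View pics/w2.png

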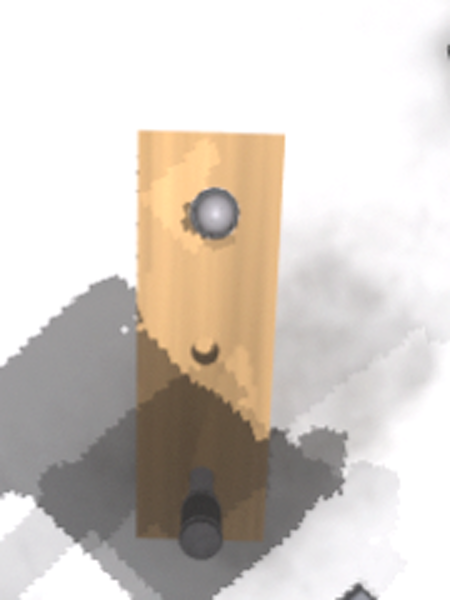

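The wrist crop shows the far pin, at about (326,85), with a bright ball top, so it's the burnisher. The near pin, at about (320,216), is the scriber with its cone disc. Its shank enters the rack at about (320,189), and the empty hole is at (322,140).

```bash
python3 - <<'E'
from h import *
c=shot("wrist")
for n,u,v,z in[("top",320.4,216,.089),("shank",320.4,189,.032),("hole",322,140.3,.03),("ball",326,85,.092)]:print(n,onz(c,u,v,z).round(4))
o=r.get_obs();Rm=R.from_quat(o["eef_rot"]).as_matrix();print(o["tcp_pos"],Rm.round(3).tolist())
for p in([.4785,.259,.061],):print(Rm.T@(np.array(p)-o["tcp_pos"]))
im=c["pixels"].astype(int);g=im.sum(2)
print(g[214:219,305:336:1].tolist()[2]);print(g[200:232,320].tolist())
E
```

```text
top [0.4802 0.2571 0.089 ]
shank [0.481  0.2592 0.032 ]
hole [0.4958 0.2969 0.03  ]
ball [0.5118 0.3359 0.092 ]
[0.4799017  0.25727965 0.16323183] [[0.335, 0.942, 0.002], [0.942, -0.335, 0.001], [0.001, 0.002, -1.0]]
[ 0.0010015  -0.00206796  0.10223009]
[186, 183, 183, 174, 157, 131, 132, 138, 140, 145, 143, 144, 141, 141, 146, 146, 141, 142, 146, 142, 138, 129, 153, 162, 162, 163, 165, 165, 161, 160, 161]
[90, 93, 91, 94, 91, 93, 97, 118, 109, 109, 137, 145, 147, 143, 142, 142, 146, 141, 146, 143, 138, 134, 132, 127, 184, 205, 209, 212, 213, 212, 210, 212]
```

apply_moves --plan '[[[0.001,0,0.03],[0,0,0],0.7],[[0.001,0,0.06],[0,0,0],0.7],[[0.001,0,0.085],[0,0,0],0.7],[[0.001,0,0.102],[0,0,0],0.7],[[0.001,0,0.102],[0,0,0],0.7]]'

```text
time_s: 3.25
tcp_pos: [0.4781, 0.2578, 0.0577]
eef_rot: [0.817, 0.577, -0.002, -0.0]
force: [-0.2, -1.1, -0.6]
gripper_width: 0.0596
grasp_force: 0.0
```

apply_moves --plan '[[[0,0,0],[0,0,0],0.3],[[0,0,0],[0,0,0],0.2],[[0,0,0],[0,0,0],0],[[0,0,0],[0,0,0],0],[[0,0,0],[0,0,0],0]]'

```text
time_s: 3.67
tcp_pos: [0.4804, 0.2595, 0.0617]
eef_rot: [0.817, 0.577, 0.001, -0.0]
force: [-2.9, 1.7, 7.2]
gripper_width: 0.0099
grasp_force: 58.4
```

apply_moves --plan '[[[0,0,0],[0,0,0],0],[[0,0,0],[0,0,0],0],[[0,0,0],[0,0,0],0]]'

```text
time_s: 3.92
tcp_pos: [0.4804, 0.2596, 0.0617]
eef_rot: [0.817, 0.577, 0.001, -0.0]
force: [-2.8, 0.9, 6.6]
gripper_width: 0.0099
grasp_force: 58.5
```

apply_moves --plan '[[[0,0,-0.01],[0,0,0],0],[[0,0,-0.03],[0,0,0],0],[[0,0,-0.06],[0,0,0],0],[[0,0,-0.09],[0,0,0],0],[[0,0,-0.12],[0,0,0],0]]'

```text
time_s: 4.33
tcp_pos: [0.4793, 0.2584, 0.1813]
eef_rot: [0.817, 0.577, 0.0, 0.0]
force: [0.8, 0.3, -0.8]
gripper_width: 0.0095
grasp_force: 58.9
```

apply_moves --plan '[[[0,0,0],[0,0,0],0],[[0,0,0],[0,0,0],0],[[0,0,0],[0,0,0],0]]'

```text
time_s: 4.58
tcp_pos: [0.4793, 0.2584, 0.1795]
eef_rot: [0.817, 0.577, 0.0, 0.0]
force: [-0.3, -0.1, -0.5]
gripper_width: 0.0102
grasp_force: 58.9
```

```bash
python3 - <<'E'
from h import *
c=shot("wrist");S=shot("scene");o=r.get_obs();print(o["tcp_pos"],o["force"],o["gripper_width"],o["grasp_force"],o["joints"].round(2))
a=cv2.resize(c["pixels"][200:400,200:440],(480,400),interpolation=2)
t=o["tcp_pos"];u,v=map(int,proj(S,t));print(u,v)
b=cv2.resize(S["pixels"][v-40:v+40,max(u-30,0):u+30],(300,400),interpolation=2)
d=np.clip(np.hstack([a,b]).astype(float)*1.5,0,255).astype(np.uint8)
cv2.imwrite("pics/g1.png",d[:,:,::-1])
E
```

```text
[0.47848518 0.25812782 0.17768358] [-0.49155967 -0.29667691 -1.36308935] 0.01040664058878444 58.914111938788665 [ 0.4  -0.07  1.94 -0.    1.27  0.74]
281 149
```

View pics/g1.png

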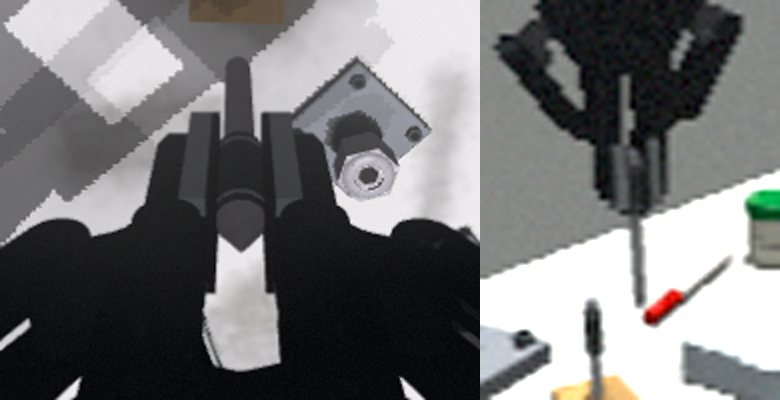

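The scriber (cone visible at crop (240,235)) is held square between the pads by its grip, and the burnisher stays in the rack. Now I'll look at the collet from nearby.

apply_moves --plan '[[[-0.02,0.008,-0.01],[0,0,0],0],[[-0.057,0.022,-0.015],[0,0,0],0],[[-0.094,0.036,-0.015],[0,0,0],0],[[-0.131,0.05,-0.015],[0,0,0],0],[[-0.168,0.065,-0.015],[0,0,0],0]]'

```text
time_s: 5.1
tcp_pos: [0.4835, 0.0771, 0.1927]
eef_rot: [0.816, 0.578, -0.001, -0.001]
force: [1.0, 0.5, -0.6]
gripper_width: 0.0103
grasp_force: 58.9
```

apply_moves --plan '[[[-0.037,0.014,0],[0,0,0],0],[[-0.074,0.028,0],[0,0,0],0],[[-0.111,0.042,0],[0,0,0],0],[[-0.131,0.05,0],[0,0,0],0],[[-0.131,0.05,0],[0,0,0],0]]'

```text
time_s: 5.52
tcp_pos: [0.4873, -0.0651, 0.1927]
eef_rot: [0.818, 0.575, -0.001, -0.001]
force: [0.1, 0.4, -1.2]
gripper_width: 0.0099
grasp_force: 58.9
```

apply_moves --plan '[[[0,0,0],[0,0,0],0],[[0,0,0],[0,0,0],0],[[0,0,0],[0,0,0],0]]'

```text
time_s: 5.77
tcp_pos: [0.4878, -0.0605, 0.1935]
eef_rot: [0.816, 0.578, -0.0, -0.001]
force: [-0.0, 0.1, -1.0]
gripper_width: 0.0096
grasp_force: 58.9
```

```bash
python3 - <<'E'
from h import *
P=[r.get_obs()["tcp_pos"]]
c=shot("wrist");o=r.get_obs();print(P,o["tcp_pos"],o["eef_rot"])
print(proj(c,(.51,.005,.067)))
save(c,"c1.png")
E
```

```text
[array([ 0.48782019, -0.06049288,  0.19352381])] [ 0.48796203 -0.06042174  0.19377416] [ 8.16021953e-01  5.78020681e-01 -2.56568786e-04 -4.44878788e-04]
(np.float64(318.05050241999277), np.float64(108.04225212862556))
```

View pics/c1.png

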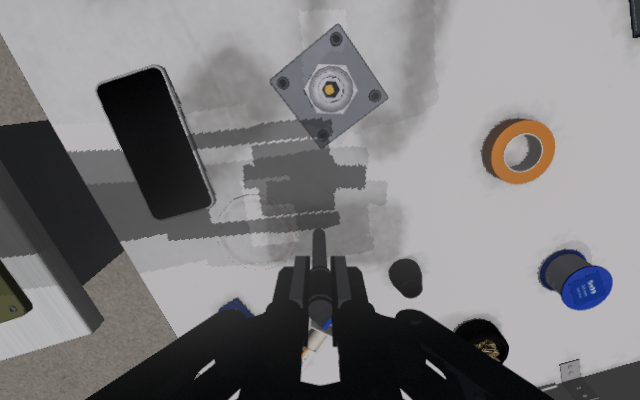

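The wrist view shows the target collet with its nut mouth at about (331,90) and brass visible down the bore. The bolts are at (336,40), (375,97), (323,133) and (283,83), and the pin's foot is at about (319,232).

```bash
python3 - <<'E'
from h import *
c=shot("wrist");im=c["pixels"];o=r.get_obs()
b=[onz(c,u,v,.015) for u,v in[(336,39),(376,96),(323,134),(283,83)]]
print("bolts mean",np.mean(b,0).round(4),[np.linalg.norm(b[i]-b[(i+1)%4]).round(4) for i in range(4)])
hsv=cv2.cvtColor(im,cv2.COLOR_RGB2HSV);m=cv2.inRange(hsv,(10,90,60),(35,255,255));m[:, :300]=0;m[:,360:]=0;m[:60]=0;m[120:]=0
ys,xs=np.nonzero(m);print("brass",len(xs),xs.mean(),ys.mean(),onz(c,xs.mean(),ys.mean(),.0185).round(4))
for n,u,v,z in[("corner mean",(337+387+322+270)/4,(24+97+149+84)/4,.01)]:print(n,onz(c,u,v,z).round(4))
print("foot",onz(c,319,231,o["tcp_pos"][2]-.0565), o["tcp_pos"])
crop=cv2.resize(im[55:125,295:367],None,fx=8,fy=8,interpolation=2);cv2.imwrite("pics/nut.png",crop[:,:,::-1])
E
```

```text
bolts mean [0.5243 0.0148 0.015 ] [np.float64(0.0603), np.float64(0.0593), np.float64(0.0582), np.float64(0.0596)]
brass 85 328.7176470588235 89.14117647058823 [0.5235 0.0149 0.0185]
corner mean [0.5241 0.0153 0.01  ]
foot [ 0.48698143 -0.06346678  0.1374941 ] [ 0.48807424 -0.06043758  0.1939941 ]
```

View pics/nut.png

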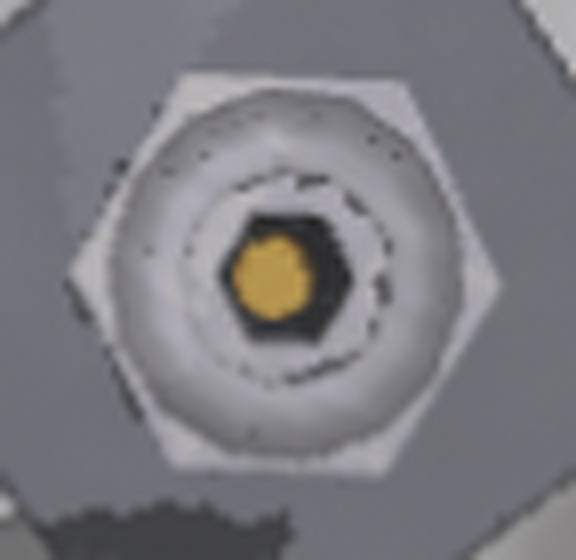

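apply_moves --plan '[[[0.03,0.003,0],[0,0,0],0],[[0.06,0.006,0.015],[0,0,0],0],[[0.083,0.009,0.035],[0,0,0],0],[[0.083,0.009,0.058],[0,0,0],0],[[0.083,0.009,0.058],[0,0,0],0]]'

```text
time_s: 6.28
tcp_pos: [0.5213, 0.0159, 0.1314]
eef_rot: [0.815, 0.579, -0.003, -0.003]
force: [-0.6, -0.2, -1.8]
gripper_width: 0.0097
grasp_force: 58.9
```

apply_moves --plan '[[[0,0,0],[0,0,0],0],[[0,0,0],[0,0,0],0],[[0,0,0],[0,0,0],0]]'

```text
time_s: 6.53
tcp_pos: [0.5253, 0.0133, 0.1382]
eef_rot: [0.817, 0.577, 0.001, 0.001]
force: [-1.1, 0.5, -0.2]
gripper_width: 0.0099
grasp_force: 58.9
```

```bash
python3 - <<'E'
from h import *
c=shot("wrist");S=shot("scene");D=shot("side");o=r.get_obs();t=o["tcp_pos"];print(t)
for k in(c,S,D): print(proj(k,(.524,.015,.067)))
a=cv2.resize(c["pixels"][150:270,250:390],(560,480),interpolation=2)
u,v=map(int,proj(S,(.524,.015,.08)))
b=cv2.resize(S["pixels"][v-40:v+40,u-20:u+20],(240,480),interpolation=2);print(u-20,v-40)
cv2.imwrite("pics/ins.png",np.clip(np.hstack([a,b])*1.3,0,255).astype(np.uint8)[:,:,::-1])
x=((np.array([185,405,500,385,172,70])+.5)/8-.5+295);y=((np.array([72,82,285,475,468,272])+.5)/8-.5+55)
# hex measured at old pose
Rm=R.from_quat([.81602,.57802,-.00026,-.00044]).as_matrix();T=np.eye(4);T[:3,:3]=Rm;T[:3,3]=[.48800,-.06043,.1938]
c["E"]=T@np.array(c["T_tool_cam"])
P=np.array([onz(c,i,j,.064) for i,j in zip(x,y)]);m=P.mean(0);print(m.round(4),np.linalg.norm(P-m,axis=1).round(4))
print("corner angs mod60",(np.degrees(np.arctan2(*(P-m)[:,1::-1].T))%60).round(1))
print("mouth",onz(c,288/8+295-.4,278/8+55-.4,.067).round(4))
E
```

```text
[0.52511103 0.01317091 0.13788982]
(np.float64(315.9311042950814), np.float64(216.35323132089883))
(np.float64(364.37922406543333), np.float64(209.6193525268276))
(np.float64(371.27130974984607), np.float64(207.69432096775978))
344 164
[0.5237 0.0149 0.064 ] [0.0209 0.0208 0.0206 0.0209 0.0209 0.0208]
corner angs mod60 [38.2 38.6 38.9 38.8 38.7 39. ]
mouth [0.5238 0.0148 0.067 ]
```

View pics/ins.png

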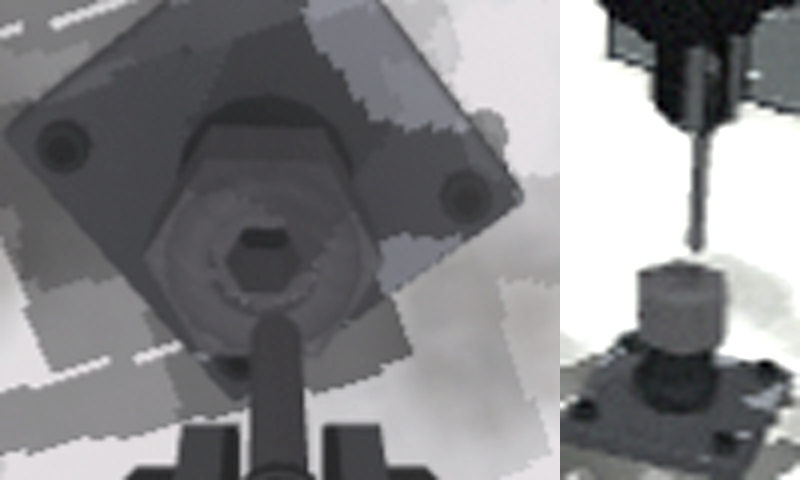

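```bash
python3 - <<'E'
from h import *
c=shot("wrist");S=shot("scene");o=r.get_obs();t=o["tcp_pos"];print(t,o["eef_rot"].round(4))
print("wrist foot",onz(c,318.3,227.5+.7,.0815).round(4),"ray xy/z",ray(c,318.3,228.2)[1])
print("tri",two((c,318.3,228.2),(S,366.8,205.3)))
g=c["pixels"].astype(int).sum(2)
# pin axis: edges per row
for v in(232,240,248,256):
    row=g[v,300:340];print(v,row.tolist())
gs=S["pixels"].astype(int).sum(2)
for v in(188,194,200,204,206,208):print(v,gs[v,355:378].tolist())
E
```

```text
[0.52477831 0.01326011 0.13730888] [8.167e-01 5.770e-01 6.000e-04 5.000e-04]
wrist foot [0.5245 0.012  0.0815] ray xy/z [-0.13422525 -0.37154956 -0.92153573]
tri (array([0.5250277 , 0.01054535, 0.08009641]), np.float64(0.002259106091683149))
232 [193, 184, 187, 189, 193, 199, 201, 201, 202, 202, 201, 201, 193, 163, 148, 151, 152, 151, 147, 148, 148, 148, 150, 147, 164, 193, 203, 200, 196, 193, 189, 187, 198, 205, 217, 241, 245, 252, 252, 248]
240 [180, 165, 167, 170, 135, 120, 116, 108, 106, 104, 109, 111, 131, 143, 148, 151, 153, 153, 153, 149, 149, 153, 150, 152, 149, 186, 235, 251, 250, 247, 250, 250, 251, 254, 253, 253, 252, 252, 251, 251]
248 [255, 257, 257, 257, 258, 249, 212, 173, 166, 165, 160, 186, 173, 155, 150, 154, 153, 153, 153, 151, 151, 151, 151, 151, 147, 150, 226, 250, 248, 375, 417, 417, 444, 458, 461, 459, 462, 461, 457, 454]
256 [174, 213, 231, 232, 232, 227, 206, 196, 196, 260, 420, 468, 300, 152, 151, 157, 153, 155, 153, 153, 153, 151, 149, 149, 150, 147, 279, 429, 468, 468, 374, 245, 197, 199, 214, 227, 230, 231, 230, 227]
188 [678, 676, 673, 671, 677, 677, 676, 676, 680, 681, 580, 274, 196, 334, 560, 679, 673, 674, 672, 668, 671, 669, 670]
194 [675, 680, 685, 680, 680, 679, 683, 681, 682, 686, 571, 216, 216, 402, 622, 683, 678, 682, 682, 684, 684, 685, 681]
200 [639, 641, 645, 663, 682, 682, 680, 681, 676, 604, 362, 217, 267, 513, 678, 681, 683, 680, 681, 676, 679, 679, 680]
204 [636, 628, 629, 632, 625, 622, 612, 611, 607, 515, 268, 220, 320, 526, 653, 655, 654, 656, 664, 665, 666, 666, 664]
206 [636, 629, 623, 624, 613, 614, 607, 603, 600, 598, 551, 444, 470, 564, 547, 538, 537, 561, 601, 615, 633, 641, 649]
208 [636, 627, 573, 467, 387, 334, 220, 212, 195, 199, 198, 202, 255, 356, 479, 518, 516, 506, 507, 525, 525, 551, 585]
```

Seen in the same wrist view, the foot is about 2.5 mm short of the nut's axis, so I'm correcting and lowering in steps.

apply_moves --plan '[[[0.002,-0.0015,0],[0,0,0],0],[[0.002,-0.0015,0.005],[0,0,0],0],[[0.002,-0.0015,0.012],[0,0,0],0],[[0.002,-0.0015,0.02],[0,0,0],0],[[0.002,-0.0015,0.02],[0,0,0],0]]'

```text
time_s: 7.2
tcp_pos: [0.5228, 0.0163, 0.114]
eef_rot: [0.817, 0.577, -0.001, -0.001]
force: [1.0, 1.5, -1.9]
gripper_width: 0.0098
grasp_force: 58.8
```

apply_moves --plan '[[[0,0,0.004],[0,0,0],0],[[0,0,0.008],[0,0,0],0],[[0,0,0.012],[0,0,0],0],[[0,0,0.012],[0,0,0],0]]'

```text
time_s: 7.53
tcp_pos: [0.5233, 0.0162, 0.1034]
eef_rot: [0.817, 0.577, -0.0, -0.0]
force: [1.0, 0.5, -2.1]
gripper_width: 0.0101
grasp_force: 59.0
```

```bash
python3 -c "
from h import *
o=r.get_obs();print({k:np.round(o[k],4) for k in('tcp_pos','force','moment','eef_rot')})"
```

```text
{'tcp_pos': array([0.5233, 0.0162, 0.1034]), 'force': array([ 1.0063,  0.494 , -2.1425]), 'moment': array([ 0.3738, -0.1819, -0.0545]), 'eef_rot': array([ 8.166e-01,  5.772e-01, -2.000e-04, -4.000e-04])}
```

apply_moves --plan '[[[0,0,0.003],[0,0,0],0],[[0,0,0.006],[0,0,0],0],[[0,0,0.009],[0,0,0],0],[[0,0,0.012],[0,0,0],0],[[0,0,0.012],[0,0,0],0]]'

```text
time_s: 7.95
tcp_pos: [0.5235, 0.0162, 0.0917]
eef_rot: [0.817, 0.577, 0.0, -0.0]
force: [1.8, 1.0, -0.5]
gripper_width: 0.0098
grasp_force: 59.0
```

apply_moves --plan '[[[0,0,0.003],[0,0,0],0],[[0,0,0.006],[0,0,0],0],[[0,0,0.009],[0,0,0],0],[[0,0,0.009],[0,0,0],0]]'

```text
time_s: 8.28
tcp_pos: [0.5238, 0.0162, 0.0828]
eef_rot: [0.817, 0.577, 0.0, 0.0]
force: [2.6, 2.9, -1.9]
gripper_width: 0.0099
grasp_force: 58.9
```

apply_moves --plan '[[[0.0005,0,0.002],[0,0,0],0],[[0.0005,0,0.004],[0,0,0],0],[[0.0005,0,0.0055],[0,0,0],0],[[0.0005,0,0.0055],[0,0,0],0]]'

```text
time_s: 8.62
tcp_pos: [0.5238, 0.0165, 0.0775]
eef_rot: [0.817, 0.577, 0.0, 0.0]
force: [3.0, 3.6, 0.3]
gripper_width: 0.0103
grasp_force: 59.0
```

apply_moves --plan '[[[0,0,0.0005],[0,0,0],0],[[0,0,0.001],[0,0,0],0],[[0,0,0.001],[0,0,0],0]]'

```text
time_s: 8.87
tcp_pos: [0.5239, 0.0165, 0.0769]
eef_rot: [0.817, 0.577, 0.0, 0.0]
force: [1.6, 3.5, 1.6]
gripper_width: 0.0099
grasp_force: 59.0
```

apply_moves --plan '[[[0,0,0.0005],[0,0,0],0],[[0,0,0.001],[0,0,0],0],[[0,0,0.001],[0,0,0],0]]'

```text
time_s: 9.12
tcp_pos: [0.5239, 0.0165, 0.0759]
eef_rot: [0.817, 0.577, 0.0, 0.0]
force: [2.0, 3.2, 1.8]
gripper_width: 0.0099
grasp_force: 59.0
```

apply_moves --plan '[[[0,0,0.0005],[0,0,0],0],[[0,0,0.0005],[0,0,0],0]]'

```text
time_s: 9.28
tcp_pos: [0.5239, 0.0165, 0.0754]
eef_rot: [0.817, 0.577, 0.0, 0.0]
force: [1.7, 4.0, 2.1]
gripper_width: 0.0098
grasp_force: 59.1
```

apply_moves --plan '[[[0,0,0.0005],[0,0,0],0],[[0,0,0.0005],[0,0,0],0]]'

```text
time_s: 9.45
tcp_pos: [0.524, 0.0165, 0.0753]
eef_rot: [0.817, 0.577, 0.0, 0.0]
force: [1.1, 3.1, 4.5]
gripper_width: 0.0097
grasp_force: 59.6
```

apply_moves --plan '[[[0,0,0.0005],[0,0,0],0],[[0,0,0.0005],[0,0,0],0]]'

```text
time_s: 9.62
tcp_pos: [0.5241, 0.0165, 0.0752]
eef_rot: [0.817, 0.577, 0.0, 0.0]
force: [-0.2, 3.0, 6.3]
gripper_width: 0.01
grasp_force: 59.9
```

It's home: the z force rises while the height stays at 75.2 mm (75 expected). Releasing.

apply_moves --plan '[[[0,0,0],[0,0,0],0.2],[[0,0,0],[0,0,0],0.3],[[0,0,0],[0,0,0],0.4],[[0,0,0],[0,0,0],0.5],[[0,0,0],[0,0,0],0.5]]'

```text
time_s: 10.03
tcp_pos: [0.5231, 0.0162, 0.0737]
eef_rot: [0.817, 0.577, -0.001, -0.0]
force: [0.4, 0.5, -0.0]
gripper_width: 0.0422
grasp_force: 0.0
```

apply_moves --plan '[[[0,0,-0.01],[0,0,0],0.7],[[0,0,-0.03],[0,0,0],0.7],[[0,0,-0.06],[0,0,0],0.7],[[0,0,-0.08],[0,0,0],0.7],[[0,0,-0.08],[0,0,0],0.7]]'

```text
time_s: 10.45
tcp_pos: [0.5271, 0.0162, 0.1608]
eef_rot: [0.817, 0.577, 0.004, 0.003]
force: [1.8, 0.4, 0.8]
gripper_width: 0.0596
grasp_force: 0.0
```

```bash
python3 - <<'E'
from h import *
S=shot("scene");D=shot("side");c=shot("wrist");o=r.get_obs();print(o["tcp_pos"],o["force"],o["moment"],o["joints"].round(3))
for n,k in(("S",S),("w",c)):
  print(n,[np.round(proj(k,(.5238,.0149,z)),1).tolist() for z in(.067,.0725,.1005,.1095)])
u,v=map(int,proj(S,(.5238,.0149,.09)));w,x=map(int,proj(c,(.5238,.0149,.085)))
a=cv2.resize(c["pixels"][x-50:x+50,w-50:w+50],(480,480),interpolation=2)
b=cv2.resize(S["pixels"][v-30:v+30,u-20:u+20],(320,480),interpolation=2);print(u-20,v-30,w-50,x-50)
cv2.imwrite("pics/rel.png",np.clip(np.hstack([a,b])*1.3,0,255).astype(np.uint8)[:,:,::-1])
E
```

```text
[0.52357209 0.01643276 0.15443264] [0.08655281 0.21313388 0.2233798 ] [0.02850352 0.05279992 0.01179148] [-0.071 -0.096  2.005 -0.     1.232  0.269]
S [[364.4, 209.7], [364.5, 207.7], [364.9, 197.6], [365.1, 194.3]]
w [[318.2, 211.1], [318.2, 213.7], [318.2, 229.3], [318.1, 235.1]]
344 171 268 170
```

View pics/rel.png

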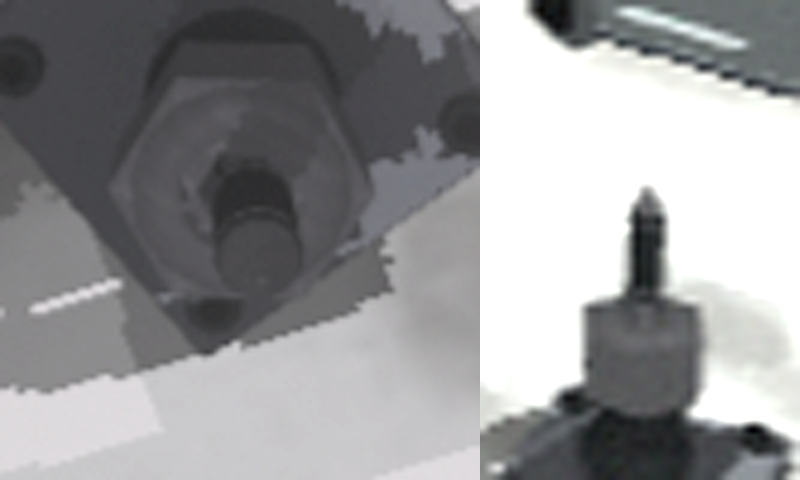

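The view shows the scriber upright, with its point at scene px (364.6,194.3). The fully home position predicts (365.1,194.3), so it's let go and home. Now I'll line up with the nut flats (normals at 8.7° mod 60), which needs a −0.49 rad turn about tool z, then descend.

apply_moves --plan '[[[0,0,0],[0,0,-0.1],0.8],[[0,0,0],[0,0,-0.2],0.8],[[0,0,0],[0,0,-0.3],0.8],[[0,0,0],[0,0,-0.4],0.8],[[0,0,0],[0,0,-0.49],0.8]]'

```text
time_s: 11.02
tcp_pos: [0.5225, 0.0165, 0.1523]
eef_rot: [0.65, 0.76, -0.001, -0.001]
force: [0.3, -0.8, 0.6]
gripper_width: 0.0681
grasp_force: 0.0
```

apply_moves --plan '[[[0,0,0.02],[0,0,0],0.8],[[0,0,0.04],[0,0,0],0.8],[[0,0,0.055],[0,0,0],0.8],[[0,0,0.065],[0,0,0],0.8],[[0,0,0.07],[0,0,0],0.8]]'

```text
time_s: 11.43
tcp_pos: [0.5216, 0.0166, 0.0811]
eef_rot: [0.652, 0.758, -0.002, -0.002]
force: [-0.1, 0.7, 0.1]
gripper_width: 0.0679
grasp_force: 0.0
```

apply_moves --plan '[[[0,0,0],[0,0,0],0.8],[[0,0,0],[0,0,0],0.8],[[0,0,0],[0,0,0],0.8]]'

```text
time_s: 11.68
tcp_pos: [0.5245, 0.0164, 0.0853]
eef_rot: [0.652, 0.758, 0.0, 0.001]
force: [0.3, 0.8, 0.1]
gripper_width: 0.0684
grasp_force: 0.0
```

```bash
python3 -c "
from h import *
o=r.get_obs();print({k:np.round(o[k],4) for k in('tcp_pos','force','moment','eef_rot','joints')}, np.degrees(R.from_quat(o['eef_rot']).as_matrix()[:2,0]@[0,0]))
m=R.from_quat(o['eef_rot']).as_matrix();print(np.degrees(np.arctan2(m[1,0],m[0,0])), m.T@(np.array([.5238,.0157,.042])-o['tcp_pos']))"
```

```text
{'tcp_pos': array([0.5245, 0.0164, 0.0853]), 'force': array([0.3087, 0.8111, 0.1378]), 'moment': array([-0.011 , -0.0109, -0.0306]), 'eef_rot': array([6.521e-01, 7.581e-01, 5.000e-04, 7.000e-04]), 'joints': array([-0.071 , -0.0138,  2.0533, -0.    ,  1.1005, -0.221 ])} 0.0
98.59576417261864 [-0.00061293 -0.00089963  0.04330384]
```

apply_moves --plan '[[[0,0,0.009],[0,0,0],0.8],[[0,0,0.018],[0,0,0],0.8],[[0,0,0.026],[0,0,0],0.8],[[0,0,0.033],[0,0,0],0.8],[[0,0,0.037],[0,0,0],0.8]]'

```text
time_s: 12.1
tcp_pos: [0.5227, 0.0166, 0.0456]
eef_rot: [0.652, 0.758, -0.001, -0.001]
force: [-0.1, -0.6, -0.4]
gripper_width: 0.0679
grasp_force: 0.0
```

apply_moves --plan '[[[0,0,0.002],[0,0,0],0.8],[[0,0,0.004],[0,0,0],0.8],[[0,0,0.004],[0,0,0],0.8],[[0,0,0.004],[0,0,0],0.8]]'

```text
time_s: 12.43
tcp_pos: [0.524, 0.0165, 0.0435]
eef_rot: [0.652, 0.758, 0.0, 0.0]
force: [-0.0, -0.3, -0.7]
gripper_width: 0.068
grasp_force: 0.0
```

apply_moves --plan '[[[0,0,0],[0,0,0],0.6],[[0,0,0],[0,0,0],0.5],[[0,0,0],[0,0,0],0.4],[[0,0,0],[0,0,0],0.3],[[0,0,0],[0,0,0],0.2]]'

```text
time_s: 12.85
tcp_pos: [0.5231, 0.0163, 0.0441]
eef_rot: [0.652, 0.758, -0.001, -0.001]
force: [-6.0, -1.2, 7.1]
gripper_width: 0.0349
grasp_force: 59.9
```

apply_moves --plan '[[[0,0,0],[0,0,0],0.2],[[0,0,0],[0,0,0],0.2],[[0,0,0],[0,0,0],0.2]]'

```text
time_s: 13.1
tcp_pos: [0.5231, 0.0163, 0.0441]
eef_rot: [0.652, 0.758, -0.001, -0.001]
force: [-6.1, -0.8, 6.7]
gripper_width: 0.0347
grasp_force: 59.9
```

```bash
python3 -c "
from h import *
o=r.get_obs();print({k:np.round(o[k],4) for k in('tcp_pos','force','moment','eef_rot','joints')})"
```

```text
{'tcp_pos': array([0.5231, 0.0163, 0.0441]), 'force': array([-6.1487, -0.7825,  6.7131]), 'moment': array([-0.1039,  0.8856,  0.0653]), 'eef_rot': array([ 6.520e-01,  7.582e-01, -9.000e-04, -7.000e-04]), 'joints': array([-7.1100e-02,  4.4000e-02,  2.0746e+00, -7.0000e-04,  1.0251e+00,
       -2.2120e-01])}
```

apply_moves --plan '[[[0,-0.0007,0],[0,0,0.06],0.2],[[0,-0.0007,0],[0,0,0.12],0.2],[[0,-0.0007,0],[0,0,0.12],0.2]]'

```text
time_s: 13.35
tcp_pos: [0.5231, 0.0163, 0.0441]
eef_rot: [0.697, 0.717, -0.0, -0.0]
force: [-3.2, -0.1, 5.1]
gripper_width: 0.0349
grasp_force: 59.9
```

```bash
cat > q.py <<'E'
from h import *
o=r.get_obs();m=R.from_quat(o['eef_rot']).as_matrix()
print(o['time_s'],'yaw',np.arctan2(m[1,0],m[0,0]).round(4),'F',o['force'].round(2),'M',o['moment'].round(4),o['tcp_pos'].round(4),'j6',o['joints'][5].round(3),'e6',o['joint_efforts'].round(3)[5],o['gripper_width'].round(4))
E
python3 q.py
```

```text
Traceback (most recent call last):
  File "q.py", line 3, in <module>
    print(o['time_s'],'yaw',np.arctan2(m[1,0],m[0,0]).round(4),'F',o['force'].round(2),'M',o['moment'].round(4),o['tcp_pos'].round(4),'j6',o['joints'][5].round(3),'e6',o['joint_efforts'].round(3)[5],o['gripper_width'].round(4))
                                                                                                                                                                                                       ^^^^^^^^^^^^^^^^^^^^^^^^
AttributeError: 'float' object has no attribute 'round'
```

apply_moves --plan '[[[0,0,0],[0,0,0.06],0.2],[[0,0,0],[0,0,0.12],0.2],[[0,0,0],[0,0,0.12],0.2]]'

```text
time_s: 13.6
tcp_pos: [0.5232, 0.0163, 0.0441]
eef_rot: [0.738, 0.674, -0.0, 0.0]
force: [-3.5, -0.5, 6.2]
gripper_width: 0.0347
grasp_force: 59.9
```

```bash
python3 q.py
```

```text
Traceback (most recent call last):
  File "q.py", line 3, in <module>
    print(o['time_s'],'yaw',np.arctan2(m[1,0],m[0,0]).round(4),'F',o['force'].round(2),'M',o['moment'].round(4),o['tcp_pos'].round(4),'j6',o['joints'][5].round(3),'e6',o['joint_efforts'].round(3)[5],o['gripper_width'].round(4))
                                                                                                                                                                                                       ^^^^^^^^^^^^^^^^^^^^^^^^
AttributeError: 'float' object has no attribute 'round'
```

```bash
sed -i "s/,o\['gripper_width'\].round(4))/)/" q.py; python3 q.py
```

```text
13.6 yaw 1.4804 F [-3.46 -0.54  6.16] M [-0.0303  0.4683 -0.1933] [0.5232 0.0163 0.0441] j6 0.019 e6 0.22
```

apply_moves --plan '[[[0,0,0],[0,0,0.05],0.2],[[0,0,0],[0,0,0.1],0.2],[[0,0,0],[0,0,0.1],0.2]]'

```text
time_s: 13.85
tcp_pos: [0.5233, 0.0163, 0.0441]
eef_rot: [0.771, 0.637, 0.0, 0.0]
force: [-3.1, 0.7, 5.4]
gripper_width: 0.0345
grasp_force: 59.9
```

```bash
python3 q.py
```

```text
13.85 yaw 1.3807 F [-3.06  0.67  5.4 ] M [-0.1087  0.4956 -0.1131] [0.5233 0.0163 0.0441] j6 0.119 e6 0.158
```

apply_moves --plan '[[[0,0,0],[0,0,0.05],0.2],[[0,0,0],[0,0,0.1],0.2],[[0,0,0],[0,0,0.1],0.2]]'

```text
time_s: 14.1
tcp_pos: [0.5234, 0.0163, 0.0441]
eef_rot: [0.802, 0.598, 0.0, 0.0]
force: [-3.2, 0.7, 5.2]
gripper_width: 0.0347
grasp_force: 59.9
```

```bash
python3 q.py
```

```text
14.1 yaw 1.2809 F [-3.21  0.67  5.2 ] M [-0.0678  0.4039 -0.1319] [0.5234 0.0163 0.0441] j6 0.219 e6 0.171
```

apply_moves --plan '[[[0,0,0],[0,0,0.05],0.2],[[0,0,0],[0,0,0.1],0.2],[[0,0,0],[0,0,0.1],0.2]]'

```text
time_s: 14.35
tcp_pos: [0.5234, 0.0163, 0.0441]
eef_rot: [0.831, 0.557, 0.0, 0.0]
force: [-2.1, -0.8, 5.1]
gripper_width: 0.0349
grasp_force: 59.9
```

```bash
python3 q.py
```

```text
14.35 yaw 1.181 F [-2.11 -0.79  5.12] M [-0.0606  0.4805 -0.1413] [0.5234 0.0163 0.0441] j6 0.319 e6 0.159
```

apply_moves --plan '[[[0,0,0],[0,0,0.05],0.2],[[0,0,0],[0,0,0.1],0.2],[[0,0,0],[0,0,0.1],0.2]]'

```text
time_s: 14.6
tcp_pos: [0.5235, 0.0163, 0.0441]
eef_rot: [0.857, 0.515, 0.0, 0.0]
force: [-1.9, -1.1, 5.6]
gripper_width: 0.0349
grasp_force: 59.9
```

```bash
python3 q.py
```

```text
14.6 yaw 1.0814 F [-1.9  -1.05  5.56] M [-0.1038  0.4011 -0.085 ] [0.5235 0.0163 0.0441] j6 0.418 e6 0.184
```

apply_moves --plan '[[[0,0,0],[0,0,0.05],0.2],[[0,0,0],[0,0,0.1],0.2],[[0,0,0],[0,0,0.1],0.2]]'

```text
time_s: 14.85
tcp_pos: [0.5236, 0.0162, 0.0441]
eef_rot: [0.882, 0.471, 0.0, 0.0]
force: [-2.5, -1.7, 4.9]
gripper_width: 0.0346
grasp_force: 59.9
```

```bash
python3 q.py
```

```text
14.85 yaw 0.9815 F [-2.52 -1.65  4.89] M [-0.1404  0.3542 -0.128 ] [0.5236 0.0162 0.0441] j6 0.518 e6 0.159
```

apply_moves --plan '[[[0,0,0],[0,0,0.05],0.2],[[0,0,0],[0,0,0.1],0.2],[[0,0,0],[0,0,0.1],0.2]]'

```text
time_s: 15.1
tcp_pos: [0.5236, 0.0162, 0.0441]
eef_rot: [0.904, 0.427, 0.0, 0.0]
force: [-1.8, -1.4, 5.4]
gripper_width: 0.035
grasp_force: 59.9
```

```bash
python3 q.py
```

```text
15.1 yaw 0.8816 F [-1.81 -1.44  5.39] M [-0.1291  0.3677 -0.1397] [0.5236 0.0162 0.0441] j6 0.618 e6 0.16
```

apply_moves --plan '[[[0,0,0],[0,0,0.05],0.2],[[0,0,0],[0,0,0.1],0.2],[[0,0,0],[0,0,0.1],0.2]]'

```text
time_s: 15.35
tcp_pos: [0.5237, 0.0161, 0.0441]
eef_rot: [0.925, 0.381, 0.0, 0.0]
force: [-1.4, -1.9, 6.0]
gripper_width: 0.0351
grasp_force: 59.9
```

```bash
python3 q.py
```

```text
15.35 yaw 0.7819 F [-1.43 -1.92  6.02] M [-0.1839  0.3716 -0.16  ] [0.5237 0.0161 0.0441] j6 0.718 e6 0.185
```

apply_moves --plan '[[[0,0,0],[0,0,0.05],0.2],[[0,0,0],[0,0,0.1],0.2],[[0,0,0],[0,0,0.1],0.2]]'

```text
time_s: 15.6
tcp_pos: [0.5238, 0.0161, 0.0442]
eef_rot: [0.942, 0.334, 0.001, 0.001]
force: [-1.6, -1.3, 5.4]
gripper_width: 0.0346
grasp_force: 59.9
```

```bash
python3 q.py
```

```text
15.6 yaw 0.6821 F [-1.63 -1.32  5.41] M [-0.2312  0.2682 -0.1786] [0.5238 0.0161 0.0442] j6 0.817 e6 0.16
```

apply_moves --plan '[[[0,0,0],[0,0,0.05],0.2],[[0,0,0],[0,0,0.1],0.2],[[0,0,0],[0,0,0.1],0.2]]'

```text
time_s: 15.85
tcp_pos: [0.5238, 0.016, 0.0442]
eef_rot: [0.958, 0.287, 0.001, 0.001]
force: [-0.9, -1.3, 4.7]
gripper_width: 0.0347
grasp_force: 59.9
```

```bash
python3 q.py
```

```text
15.85 yaw 0.5821 F [-0.86 -1.26  4.73] M [-0.2883  0.2491 -0.1239] [0.5238 0.016  0.0442] j6 0.917 e6 0.165
```

apply_moves --plan '[[[0,0,0],[0,0,0.05],0.2],[[0,0,0],[0,0,0.1],0.2],[[0,0,0],[0,0,0.1],0.2]]'

```text
time_s: 16.1
tcp_pos: [0.5238, 0.016, 0.0441]
eef_rot: [0.971, 0.239, 0.001, 0.001]
force: [-1.1, -2.1, 5.5]
gripper_width: 0.0348
grasp_force: 59.9
```

```bash
python3 q.py
```

```text
16.1 yaw 0.4824 F [-1.08 -2.08  5.48] M [-0.2677  0.2225 -0.0298] [0.5238 0.016  0.0441] j6 1.017 e6 0.204
```

apply_moves --plan '[[[0,0,0],[0,0,0.05],0.2],[[0,0,0],[0,0,0.1],0.2],[[0,0,0],[0,0,0.1],0.2]]'

```text
time_s: 16.35
tcp_pos: [0.5239, 0.0159, 0.0441]
eef_rot: [0.982, 0.19, 0.001, 0.001]
force: [-0.9, -1.9, 5.9]
gripper_width: 0.0346
grasp_force: 59.9
```

```bash
cat >> q.py <<'E'
z=[];e=[]
for i in range(6):
    r.camera("side");o=r.get_obs();z.append(o['moment'][2]);e.append(o['joint_efforts'][5])
print("mz",np.mean(z).round(3),np.std(z).round(3),"e6",np.mean(e).round(3))
E
python3 q.py
```

```text
16.35 yaw 0.3827 F [-0.86 -1.93  5.86] M [-0.4252  0.2342 -0.0881] [0.5239 0.0159 0.0441] j6 1.117 e6 0.241
mz -0.037 0.029 e6 -0.027
```

apply_moves --plan '[[[0,0,0],[0,0,0.05],0.2],[[0,0,0],[0,0,0.1],0.2],[[0,0,0],[0,0,0.1],0.2]]'

```text
time_s: 16.9
tcp_pos: [0.5239, 0.0158, 0.0442]
eef_rot: [0.99, 0.141, 0.001, 0.001]
force: [-0.4, -2.2, 4.5]
gripper_width: 0.0348
grasp_force: 59.9
```

```bash
python3 q.py
```

```text
16.9 yaw 0.283 F [-0.42 -2.2   4.51] M [-0.3922  0.2464  0.0085] [0.5239 0.0158 0.0442] j6 1.217 e6 0.295
mz 0.009 0.034 e6 0.027
```

j6 effort has climbed from a steady 0.16 to 0.20, 0.24 and 0.30 over the last three steps, so the nut is clearly stiffer. I estimate 50–90 N of grip. I'll add one small nudge, then let go.

apply_moves --plan '[[[0,0,0],[0,0,0.03],0.2],[[0,0,0],[0,0,0.06],0.2]]'

```text
time_s: 17.37
tcp_pos: [0.5239, 0.0158, 0.0441]
eef_rot: [0.994, 0.112, 0.001, 0.001]
force: [-1.4, -3.4, 4.9]
gripper_width: 0.0346
grasp_force: 59.9
```

```bash
python3 q.py
```

```text
17.3667 yaw 0.2239 F [-1.35 -3.45  4.94] M [-0.4206  0.1985  0.2709] [0.5239 0.0158 0.0441] j6 1.276 e6 -0.012
mz 0.036 0.026 e6 0.101
```

apply_moves --plan '[[[0,0,0],[0,0,0.03],0.2],[[0,0,0],[0,0,0.06],0.2]]'

```text
time_s: 17.83
tcp_pos: [0.5239, 0.0157, 0.0441]
eef_rot: [0.997, 0.082, 0.001, 0.001]
force: [-0.9, -2.7, 5.2]
gripper_width: 0.0345
grasp_force: 59.9
```

```bash
python3 q.py
```

```text
17.8333 yaw 0.164 F [-0.95 -2.74  5.24] M [-0.4081  0.1814  0.3138] [0.5239 0.0157 0.0441] j6 1.336 e6 0.022
mz 0.073 0.017 e6 0.135
```

apply_moves --plan '[[[0,0,0],[0,0,0.025],0.2],[[0,0,0],[0,0,0.05],0.2]]'

```text
time_s: 18.3
tcp_pos: [0.5239, 0.0157, 0.0442]
eef_rot: [0.998, 0.057, 0.001, 0.001]
force: [-0.5, -2.4, 5.3]
gripper_width: 0.0348
grasp_force: 59.9
```

```bash
python3 q.py
```

```text
18.3 yaw 0.1143 F [-0.48 -2.35  5.31] M [-0.4394  0.2034  0.3769] [0.5239 0.0157 0.0442] j6 1.386 e6 0.103
mz 0.118 0.019 e6 0.161
```

The torque in motion is now 0.38 N·m, about 0.25 above free running, which is inside the tight window. Letting go and lifting clear.

apply_moves --plan '[[[0,0,0],[0,0,0],0.5],[[0,0,0],[0,0,0],0.6],[[0,0,0],[0,0,0],0.7],[[0,0,0],[0,0,0],0.7],[[0,0,0],[0,0,0],0.7]]'

```text
time_s: 19.02
tcp_pos: [0.5228, 0.0165, 0.043]
eef_rot: [0.998, 0.056, -0.0, -0.0]
force: [0.5, 0.4, 0.7]
gripper_width: 0.0601
grasp_force: 0.0
```

apply_moves --plan '[[[0,0,-0.015],[0,0,0],0.7],[[0,0,-0.04],[0,0,0],0.7],[[0,0,-0.07],[0,0,0],0.7],[[0,0,-0.1],[0,0,0],0.7],[[0,0,-0.12],[0,0,0],0.7]]'

```text
time_s: 19.43
tcp_pos: [0.5241, 0.0164, 0.1664]
eef_rot: [0.998, 0.056, 0.002, 0.0]
force: [-0.0, 0.4, 0.7]
gripper_width: 0.06
grasp_force: 0.0
```

apply_moves --plan '[[[0,0,0],[0,0,0],0.7],[[0,0,0],[0,0,0],0.7],[[0,0,0],[0,0,0],0.7]]'

```text
time_s: 19.68
tcp_pos: [0.5224, 0.0165, 0.1622]
eef_rot: [0.998, 0.055, -0.001, -0.0]
force: [-0.2, 0.5, -0.1]
gripper_width: 0.0599
grasp_force: 0.0
```

```bash
python3 - <<'E'
from h import *
S=shot("scene");print(np.round(proj(S,(.5238,.0149,.1095)),1),r.get_obs()["force"],r.get_obs()["tcp_pos"])
g=S["pixels"].astype(int).sum(2)
for v in range(190,206,2):print(v,g[v,355:376].tolist())
E
```

```text
[365.1 194.3] [-0.35612929  0.37332873 -0.02345414] [0.52196142 0.01649371 0.16144837]
190 [681, 681, 678, 681, 677, 679, 678, 676, 677, 679, 676, 680, 678, 674, 678, 673, 673, 677, 674, 676, 679]
192 [677, 674, 675, 678, 676, 680, 682, 679, 679, 676, 680, 675, 674, 668, 670, 674, 674, 677, 678, 679, 678]
194 [672, 676, 677, 679, 678, 680, 678, 679, 680, 651, 623, 680, 679, 678, 682, 679, 678, 681, 681, 683, 679]
196 [680, 678, 680, 680, 677, 676, 679, 676, 584, 302, 355, 565, 681, 680, 677, 675, 674, 671, 671, 674, 677]
198 [636, 659, 680, 676, 679, 680, 649, 460, 187, 233, 238, 242, 495, 682, 678, 681, 676, 677, 674, 677, 675]
200 [632, 634, 634, 641, 662, 680, 633, 429, 94, 120, 112, 174, 480, 672, 675, 680, 679, 680, 677, 674, 675]
202 [637, 643, 636, 633, 629, 638, 579, 381, 89, 92, 85, 153, 471, 666, 668, 664, 665, 671, 665, 664, 660]
204 [635, 632, 623, 616, 617, 621, 559, 378, 83, 93, 91, 229, 464, 596, 619, 654, 653, 657, 659, 662, 663]
```

The scriber's point is still at (364.6,194), upright and home, and the arm is clear. Handing in.

```bash
python3 -c "
from station import r
print(r.finish_job())"
```

```text
the job is handed in; nothing more can be done
None
```

I set the scriber fully home in the 80 mm collet and tightened the nut to about 0.25 N·m above free running (the tight range is 0.15–0.3). I then let go, lifted the arm clear and handed the job in; no verdict came back.

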